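Sort the wine-service accessories into their racks

ROBOT

A 6-joint arm with a two-finger parallel gripper is mounted at the origin on the work surface; the furniture and walls round the work are solid. World frame = base frame: x ahead of the robot, y to its left, z up, the work surface at z = 0. Lengths are in m, angles in rad, forces in N, time in s.
With the tool pointing down it reaches from about 0.25 to 0.725 m from the base axis. Payload 4 kg.
Tool frame: the origin (TCP) lies midway between the tips of the shut fingers; the grasp point (between the pads) lies 19 mm behind it; z points along the fingers, y is the line along which they close (so a half turn about z gives the same grasp; the last joint's range is limited). The gripper opens to 85 mm and grips with 20 to 120 N. Pads are 22 mm wide; open, the fingers measure 114 mm over their backs; the gripper's body (76 mm by 85 mm) begins 54 mm behind the grasp point. The pads swing forward as they close: fully open they stand 13 mm farther back than shut.
Start: joints at [0, 0.241, 0.005, 1.335, 0, 1.571], TCP at [0.5, -0, 0.231] pointing down, gripper open.
Joint ranges: [-2.72, 2.72], [-1.05, 1.87], [-1.09, 1.28], [-1.99, 2.15], [-1.42, 1.44], [-3.14, 3.14]. Speed limits (rad/s): [2.79, 2.79, 3.14, 3.14, 3.14, 3.14].

INTERFACE

Orientations are given as a unit quaternion [w, x, y, z].
In Python, from bench import bot gives the robot as it stands.
- The arm moves only by the tool step_hand, called in YAML: its name, and indented under it one key for each argument. Schema: {"type":"object","properties":{"rows":{"type":"object","properties":{"plan":{"type":"array","items":{"type":"array","items":{"type":"number"},"minItems":6,"maxItems":6},"minItems":1,"maxItems":20}},"additionalProperties":false,"required":["plan"]},"finger_gap":{"type":"number"},"clamp_n":{"type":"number"},"only":{"type":"string"},"quiet":{"type":"boolean"},"lines":{"type":"string"}},"required":["rows"],"additionalProperties":false}. rows is an object whose key "plan" holds a list of rows, 1 to 20 of them, each of 6 numbers: dx, dy, dz in cm, then a rotation vector rx, ry, rz in units of 0.2 rad; each row is the pose to reach, as a shift and turn from the pose commanded when the call began, along the tool's axes at that moment; what a row does not reach only later rows make up. A row lasts 1/10 s, in which the tool goes at most 0.05 m and 0.15 rad, less where a joint would pass 70% of its speed; a pose out of reach is approached as far as the arm can. finger_gap is the opening from 0.0 (shut) to 1.0 (fully open), set as the call begins (left out keeps the last). The fingers move at their own pace and stop on an object; clamp_n is the grip in N (left out, the last holds). Time passes only in rows, so rows that do not move let the fingers close. The tool returns the time, the measured TCP pose, the force, the opening and the grip force at its end. only (a regular expression) keeps the lines of the reply that match it, lines (a string "A,B") keeps lines A to B, and quiet returns only ok. Input that does not fit is refused with a message, and nothing moves.
- bot.sense(): the state, without advancing time (a new reading comes with each control period).
- bot.get_image(name): name is "scene" or "side" or "wrist"; returns the picture (400x640x3 uint8, blue, green, red); there is no depth.
- bot.camera_info(name): a dict with "vertical_fov" (degrees; the focal length in pixels is half the picture's height over the tangent of half this angle, whatever the lens; pixels are square), "cx", "cy" (the principal point, pixels), "R" (3x3) and "t" (3): a world point X has camera coordinates R X + t; the wrist camera has in their place "mount" (4x4, takes a point from camera to tool coordinates, whose origin is the TCP and whose axes are the flange's). Camera axes: x right, y down, z forward; pixel columns grow to the right and rows downward; lengths in m; the calibration is good to about 2 mm. A picture is of the moment at which its call begins: read the wrist's pose just before it. camera_info takes no time and is no camera call.
- bot.hand_in(): hands the job in; it is judged then, once.
Trained networks look in the newest picture that a camera, given by its name, has taken for a name from the list of things; names that differ only in an ending like _2 or _b are one class to them, and where a whole thing is asked for, a point or a joint stands for the part that bears it (a point fixed in the world has none). Each returns a list of dicts, best first, with "score" (0 to 1); they miss things now and then, are a little off and sometimes report something else, mostly with a low value. They report only what shows in the picture. A call takes as long as a camera call. They do not tell look-alikes from the thing itself.
- bot.spot_in(camera, query): "box" ([centre column, centre row, width, height] in pixels, round what is visible of it).
- bot.place_of(camera, query): "pixel" ([column, row] in pixels: a listed point, or the origin of a listed thing).
The state is a dict: "t": time; "q": joint angles; "joint_vel": joint speeds; "effort": joint torques, N m; "tool_pos": TCP position; "tcp_rot": TCP orientation; "ft_force": force on the tool from outside, world axes, zero at the start; "ft_torque": the same for the moment, N m; "finger_gap": opening from 0.0 (shut) to 1.0 (fully open); "finger_force": force on a finger pad.
Only numpy, scipy, OpenCV 4.12 (cv2) and the standard library are available. Lean on these libraries where they do the work, as an engineer would, in place of code of your own. Each camera call takes 0.05 s, during which the arm holds its last target. There are 200 camera calls.

TASK

Put the stray wine accessories back in their racks, each with its own kind: the three loose corks in the three empty grooves of the cork tray, the loose foil cutter lying flat in the empty pocket of the foil-cutter tray, and the loose brass drip collar over the post of the collar stand, down onto the collar that is already there. The foil cutter has been dropped askew across two of those grooves and has to come out of the cork tray before they can be filled.

Things in the scene. Friction and masses are not known exactly. Their poses are not given: they have to be found in the camera images.
- cork_tray: fixed low wooden tray, 62 (x) by 118 (y) mm; four grooves along its x at y = -42 (holds a fixed cork, top 28 mm high), -14, +14 and +42 mm (to be filled). Inside 52 mm long (x) between lips 12 mm high; lands between the grooves 10 mm wide, 9 mm high, grooves 18 mm wide, 5 mm deep: a cork lies on both edges, its axis along x, its middle 16 mm above the table. Origin: centre of underside; z up
- cutter_tray: fixed low wooden tray, 56 (x) by 131 (y) mm, with two grey felt-floored pockets in a row, each 46 (x) by 58 (y) mm, centred on y = -31.5 mm (empty) and +31.5 mm (holds a fixed foil cutter, top 19 mm high). Pocket floor 5 mm above the table, rims 9 mm. Origin: centre of underside, on the table; z up
- collar_stand: fixed turned wooden foot, 76 mm across, 12 mm high, with an upright brass post 12 mm thick (rounded top 62 mm above the table). A fixed drip collar already lies round the post, from 12 to 24 mm high; the loose one goes on top of it. Origin: centre of underside, on the table; z up, along the post
- cork_a_mid (a point): one of three like used wine corks lying loose on the table on their sides: cylinder 23 mm thick, 43 mm long, flat ends, 12 g; it rolls easily. The point is its middle (12 mm above what it lies on); its own y axis is the cork's long axis. Either end may face either way
- cork_b_mid (a point): another of three like used wine corks lying loose on the table on their sides: cylinder 23 mm thick, 43 mm long, flat ends, 12 g; it rolls easily. The point is its middle (12 mm above what it lies on); its own y axis is the cork's long axis. Either end may face either way
- cork_c_mid (a point): another of three like used wine corks lying loose on the table on their sides: cylinder 23 mm thick, 43 mm long, flat ends, 12 g; it rolls easily. The point is its middle (12 mm above what it lies on); its own y axis is the cork's long axis. Either end may face either way
- collar: brass drip collar (ring) lying flat and loose on the table: 44 mm outside, hole 26 mm, 12 mm high, about 45 g. Origin: centre of its underside; z along its axis, up
- cutter: black foil cutter lying flat, askew across the cork tray on the land between the grooves at y = +14 and +42 mm (underside 9 mm high), corners near the lips: a rounded block 28 (x) by 46 (y) by 14 mm, with cutting wheels that stick out 5 mm more on its -x side near the ends; about 30 g. Origin: at its underside; the middle of the block is at x = +2, y = 0; z up. Squeeze it across x
- half_bottle_a: not to be moved: green half bottle of wine at the back of the table, 59 mm thick, 241 mm high (fixed; origin: centre of underside). A like one, 268 mm high, stands 90 mm to its right (-y): keep clear of both when passing. Lower fixed clutter (candle, beaker, corkscrew, lantern, chest, glasses) stands nearer the robot and at the sides of the table
Mind the look-alikes: they are no part of the job. Of the things like the collar, leave any that is blue; of the rest the larger one is meant.

How it is judged:
At the end, for the whole second after the job is handed in: Each loose cork lies settled in its own groove of the cork tray (middle within 8 mm along, 7 mm across, 2.5 mm in height), the cutter lies flat in the empty pocket (within 12 mm and 20 degrees), the collar lies flat round the post on the other (within 10 mm, height within 3 mm); all at rest (x of cork_a_mid in the frame of cork_tray between -0.008 and 0.008 m and angle between the y axis of each of cork_a_mid, cork_b_mid, cork_c_mid and the x axis of cork_tray, either way round below 0.2 rad and z of cork_a_mid in the frame of cork_tray between 0.014 and 0.019 m and (y of cork_a_mid in the frame of cork_tray between -0.021 and -0.007 m or y of cork_a_mid in the frame of cork_tray between 0.007 and 0.021 m or y of cork_a_mid in the frame of cork_tray between 0.035 and 0.049 m) and x of cork_b_mid in the frame of cork_tray between -0.008 and 0.008 m and z of cork_b_mid in the frame of cork_tray between 0.014 and 0.019 m and (y of cork_b_mid in the frame of cork_tray between -0.021 and -0.007 m or y of cork_b_mid in the frame of cork_tray between 0.007 and 0.021 m or y of cork_b_mid in the frame of cork_tray between 0.035 and 0.049 m) and x of cork_c_mid in the frame of cork_tray between -0.008 and 0.008 m and z of cork_c_mid in the frame of cork_tray between 0.014 and 0.019 m and (y of cork_c_mid in the frame of cork_tray between -0.021 and -0.007 m or y of cork_c_mid in the frame of cork_tray between 0.007 and 0.021 m or y of cork_c_mid in the frame of cork_tray between 0.035 and 0.049 m) and horizontal distance between cork_a_mid and cork_b_mid above 0.02 m and horizontal distance between each of cork_a_mid, cork_b_mid and cork_c_mid above 0.02 m and x of cutter in the frame of cutter_tray between -0.012 and 0.012 m and y of cutter in the frame of cutter_tray between -0.0435 and -0.0195 m and z of cutter in the frame of cutter_tray between 0.003 and 0.007 m and angle between cutter's own z axis and vertical below 0.12 rad and angle between the y axis of cutter and the y axis of cutter_tray, either way round below 0.35 rad and linear speed of each of cutter, collar below 0.01 m/s and horizontal distance between collar and collar_stand below 0.01 m and z of collar in the frame of collar_stand between 0.021 and 0.027 m and angle between collar's own z axis and vertical below 0.15 rad); the robot touches nothing.
It also fails if it takes over 125 s, if anything falls off the work surface, if the arm or the gripper's body presses on something with over 40 N, if the wrist force passes 120 N, or if a joint passes its speed limit or range.

## Working session

There is one attempt and no reset: what is moved stays moved. The work goes in short steps, Python scripts to look and compute and a tool call to move; the robot and the scene stay as the last step left them, time stands still between calls to the robot, and variables do not carry over. Pictures are saved under pics/ and viewed, at most 14 in all, crops included, and the job is handed in when it is done.

```bash
ls; mkdir -p pics
```

Run:
```python
from bench import bot
import cv2, json
s=bot.sense(); print(s['t'],s['tool_pos'],s['tcp_rot'],s['finger_gap'])
for c in ['scene','side','wrist']:
    cv2.imwrite(f'pics/{c}0.png',bot.get_image(c))
    i=bot.camera_info(c); print(c,{k:(v.tolist() if hasattr(v,'tolist') else v) for k,v in i.items()})
    for n in ['cork_tray','cutter_tray','collar_stand','cork_a_mid','collar','cutter','half_bottle_a']:
        print(c,n,[(r['score'],[round(p) for p in r['pixel']]) for r in bot.place_of(c,n)])
```

```text
pics
0.0 [4.99374266e-01 8.28186791e-07 2.30426798e-01] [-0.00073423  0.70711435  0.70709847 -0.0007172 ] 1.0006284748529124
scene {'vertical_fov': 53.76329065428457, 'cx': 317.33417317975824, 'cy': 196.5890759474608, 'R': [[-0.8986374191441672, -0.4379460530915952, -0.02557427409339655], [-0.16499713321147855, 0.391429174371564, -0.9052950610065149], [0.40648091584464835, -0.8093123352774809, -0.4240127462963895]], 't': [0.4268905415664187, 0.10100888870303047, 0.7173771351547161]}
scene cork_tray [(0.73, [398, 169]), (0.45, [271, 216])]
scene cutter_tray [(0.61, [322, 205])]
scene collar_stand [(0.76, [295, 294])]
scene cork_a_mid [(0.58, [273, 216])]
scene collar [(0.56, [350, 273]), (0.54, [251, 252]), (0.45, [315, 263])]
scene cutter [(0.56, [396, 170]), (0.51, [322, 204])]
scene half_bottle_a [(0.57, [281, 190])]
side {'vertical_fov': 48.8730583923754, 'cx': 324.94060808106894, 'cy': 200.34324950616082, 'R': [[-0.8878770610428312, -0.46007254136536013, 0.0027533898313794915], [-0.24792860340085007, 0.47340984563820715, -0.8452304571349241], [0.3875638425984146, -0.7511433782803
[... 299 characters left out ...]
, (0.45, [308, 277])]
side cutter [(0.72, [397, 167])]
side half_bottle_a [(0.74, [277, 192])]
wrist {'vertical_fov': 64.70865774434286, 'cx': 316.60710490706526, 'cy': 199.74138209664375, 'mount': [[-7.358964506836925e-05, -0.9607523681381714, -0.27740742906681415, 0.0715271799811349], [0.9999999327426523, -0.00017037497882991336, 0.0003247877123064546, 6.323985371337049e-05], [-0.0003593038485950999, -0.27740738650811375, 0.9607523160583492, -0.14240129561934908], [0.0, 0.0, 0.0, 1.0]]}
wrist cork_tray []
wrist cutter_tray []
wrist collar_stand [(0.3, [298, 184])]
wrist cork_a_mid [(0.65, [364, 86])]
wrist collar []
wrist cutter [(0.44, [224, 362])]
wrist half_bottle_a [(0.56, [405, 209])]
```

Run:
```python
import cv2,numpy as np
a=cv2.imread('pics/scene0.png');cv2.imwrite('pics/scene_c.png',cv2.resize(a[110:350,160:480],None,fx=2.5,fy=2.5,interpolation=2))
```

```text
(no output)
```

View pics/scene_c.png

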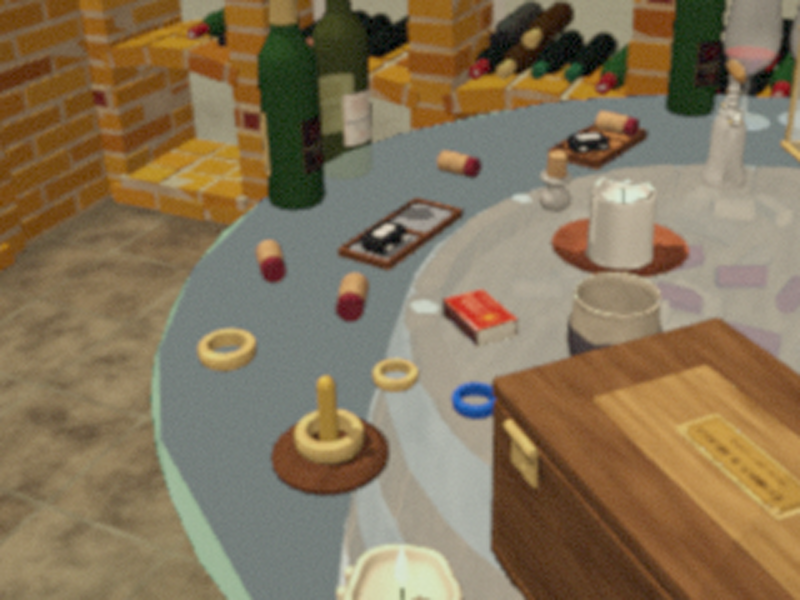

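View pics/wrist0.png

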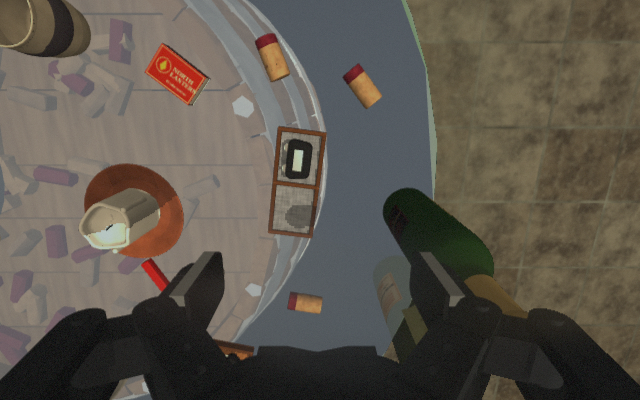

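The crop shows three corks, at full-picture pixels (268,214), (301,228) and (343,174). The cork tray with the askew cutter is at (398,169), the cutter tray at (321,204) and the stand at (292,290).

There are three rings: large brass (251,249), small brass (318,260) and blue (349,270). The large brass one fits, being not blue and the bigger of the other two; I'll confirm that in a wrist crop. The wrist view is clear too, with the cutter tray's felt pocket empty at (292,208).

Create h.py:
```python
from bench import bot
import cv2, numpy as np, json
from scipy.spatial.transform import Rotation as Rn
def pose():
    s=bot.sense(); w,x,y,z=s['tcp_rot']; return Rn.from_quat([x,y,z,w]).as_matrix(), np.array(s['tool_pos'])
def cam(name,P=None):
    """K, R, t (world->camera)"""
    i=bot.camera_info(name); f=200/np.tan(np.radians(i['vertical_fov'])/2)
    K=np.array([[f,0,i['cx']],[0,f,i['cy']],[0,0,1]])
    if name!='wrist': return K,np.array(i['R']),np.array(i['t'])
    R,p=P or pose(); M=np.array(i['mount']); Rc=R@M[:3,:3]; c=R@M[:3,3]+p
    return K,Rc.T,-Rc.T@c
def at_z(C,px,z):
    K,R,t=C; d=R.T@np.linalg.solve(K,[*px,1]); c=-R.T@t; return c+d*(z-c[2])/d[2]
def proj(C,X):
    K,R,t=C; p=K@(R@np.asarray(X)+t); return p[:2]/p[2]
def tri(obs):
    """least squares point from [(C,px)]; returns point, rms miss (m)"""
    A=np.zeros((3,3)); b=np.zeros(3); L=[]
    for C,px in obs:
        K,R,t=C; d=R.T@np.linalg.solve(K,[*px,1]); d/=np.linalg.norm(d); Q=np.eye(3)-np.outer(d,d); c=-R.T@t
        A+=Q; b+=Q@c; L.append((Q,c))
    X=np.linalg.solve(A,b); return X,np.sqrt(np.mean([np.sum((Q@(X-c))**2) for Q,c in L]))
def delta(X,yaw=None):
    """tool-axes shift to TCP target X, and rz so tool y points at world angle yaw (mod pi)"""
    R,p=pose(); d=R.T@(np.asarray(X)-p); a=0
    if yaw is not None:
        cur=np.arctan2(R[1,1],R[0,1]); a=-((yaw-cur+np.pi/2)%np.pi-np.pi/2)
    return d.round(4),round(a,3)
```

Run:
```python
from h import *
C=cam('scene');S=cam('side')
for n,p,z in [('corkA',(268,214),.012),('corkB',(301,228),.012),('corkC',(343,174),.012),('ctray',(398,169),.0),('cuttray',(321,204),.005),('stand',(292,290),.0),('collar',(251,249),.0),('small',(318,260),0)]: print(n,at_z(C,p,z).round(3))
for n,p in [('ctray',(403,165)),('cuttray',(320,203)),('collar',(245,265)),('bottle',(277,192))]: print('side',n,at_z(S,p,0).round(3))
W=cam('wrist')
for n,p in [('corkA',(362,86)),('corkB',(273,57)),('corkC',(305,302)),('cuttray',(297,181))]: print('wr',n,at_z(W,p,.012).round(3))
```

```text
corkA [0.547 0.097 0.012]
corkB [0.452 0.122 0.012]
corkC [ 0.486 -0.18   0.012]
ctray [ 0.369 -0.301  0.   ]
cuttray [ 0.468 -0.005  0.005]
stand [0.38  0.288 0.   ]
collar [0.512 0.213 0.   ]
small [0.379 0.195 0.   ]
side ctray [ 0.369 -0.312  0.   ]
side cuttray [ 0.479 -0.039  0.   ]
side collar [0.503 0.222 0.   ]
side bottle [ 0.595 -0.035  0.   ]
wr corkA [0.549 0.095 0.012]
wr corkB [0.454 0.124 0.012]
wr corkC [ 0.485 -0.173  0.012]
wr cuttray [ 0.477 -0.01   0.012]
```

Run:
```python
from h import *
a=cv2.imread('pics/side0.png');cv2.imwrite('pics/side_c.png',cv2.resize(a[60:360,240:640],None,fx=2,fy=2,interpolation=2))
C=cam('scene')
for n,p in [('glass',(452,187)),('candle',(408,215)),('stopper',(382,192)),('botA',(278,190))]: print(n,at_z(C,p,0).round(3))
```

```text
glass [ 0.211 -0.23   0.   ]
candle [ 0.274 -0.04   0.   ]
stopper [ 0.363 -0.134  0.   ]
botA [ 0.608 -0.045  0.   ]
```

View pics/side_c.png

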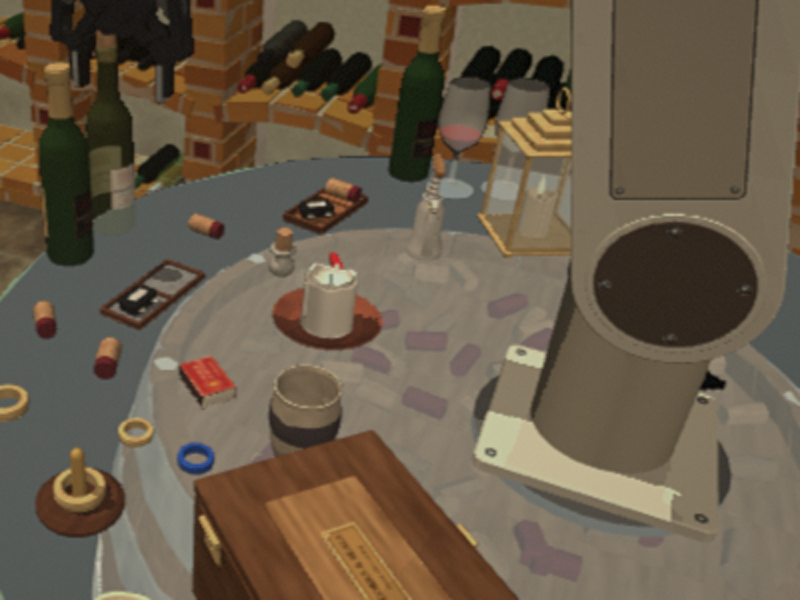

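The manual's scale: shifts go in cm and turns go in units of 0.2 rad. Converting my numbers, -0.26 m is -26, -0.25 m is -25.

step_hand:
  rows: {"plan": [[-5,0,0,0,0,0],[-10,0,0,0,0,0],[-15,0,0,0,0,0],[-20,-3,0,0,0,0],[-25,-8,0,0,0,0],[-26,-10,0,0,0,0],[-26,-10,0,0,0,0],[-26,-10,0,0,0,0]]}

```text
t: 2.0
tool_pos: [0.3994, -0.2608, 0.2316]
tcp_rot: [0.0, 0.708, 0.706, 0.0]
ft_force: [-0.1, 0.2, -0.0]
finger_gap: 0.996
finger_force: 0.0
```

Run:
```python
from h import *
P=pose(); W=cam('wrist',P); cv2.imwrite('pics/w1.png',bot.get_image('wrist'))
for n in ['cork_tray','cutter','cork_a_mid','cutter_tray']:
    for r in bot.place_of('wrist',n): print(n,round(r['score'],2),np.round(r['pixel']),at_z(W,r['pixel'],.012).round(3))
np.savez('w1.npz',K=W[0],R=W[1],t=W[2]); print(P[1])
```

```text
cork_tray 0.91 [292. 206.] [ 0.37  -0.302  0.012]
cutter 0.91 [291. 181.] [ 0.37  -0.27   0.012]
cutter 0.32 [392.  96.] [ 0.482 -0.176  0.012]
[ 0.39937893 -0.26081718  0.23157683]
```

View pics/w1.png

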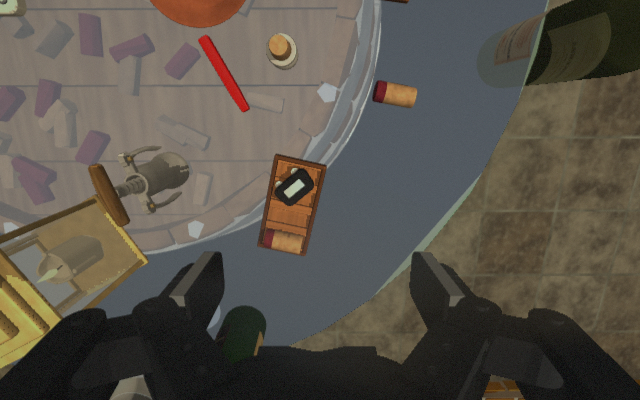

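The wrist view shows the cork tray with the fixed cork at (283,242), the cutter askew at (294,186), a loose cork at (397,94), the lantern to the left and a bottle beyond the tray at (240,335).

Run:
```python
from h import *
S=cam('side');W=cam('wrist')
for n,p in [('lant',(480,167)),('lant',(497,185)),('bot3',(445,148)),('corkscrew',(453,188))]: print(n,at_z(S,p,0).round(3))
for z in (0,.2): print('lant w',at_z(W,(145,265),z).round(3),'bottle w',at_z(W,(240,310),z+.05).round(3))
```

```text
lant [ 0.181 -0.398  0.   ]
lant [ 0.125 -0.319  0.   ]
bot3 [ 0.295 -0.471  0.   ]
corkscrew [ 0.219 -0.253  0.   ]
lant w [ 0.177 -0.385  0.   ] bottle w [ 0.311 -0.417  0.05 ]
lant w [ 0.297 -0.279  0.2  ] bottle w [ 0.366 -0.275  0.25 ]
```

step_hand:
  rows: {"plan": [[0,-1.5,4,0,0,0],[0,-3,8,0,0,0],[0,-3,9,0,0,0],[0,-3,9,0,0,0],[0,-3,9,0,0,0]]}

```text
t: 2.75
tool_pos: [0.3723, -0.2607, 0.143]
tcp_rot: [0.002, 0.707, 0.708, 0.0]
ft_force: [0.2, -0.7, 1.4]
finger_gap: 1.001
finger_force: 0.0
```

Run:
```python
from h import *
P=pose(); W=cam('wrist',P); a=bot.get_image('wrist'); cv2.imwrite('pics/w2.png',a)
for n in ['cork_tray','cutter','cork_a_mid']:
    for r in bot.place_of('wrist',n): print(n,round(r['score'],2),np.round(r['pixel'],1),at_z(W,r['pixel'],.012).round(3))
np.savez('w2.npz',K=W[0],R=W[1],t=W[2]); print(P[1])
cv2.imwrite('pics/w2c.png',cv2.resize(a[100:300,180:440],None,fx=3,fy=3,interpolation=2))
```

```text
cork_tray 0.96 [310.1 235.7] [ 0.367 -0.303  0.012]
cutter 0.57 [315.3 208. ] [ 0.372 -0.276  0.012]
[ 0.37231612 -0.26071056  0.14298281]
```

View pics/w2c.png

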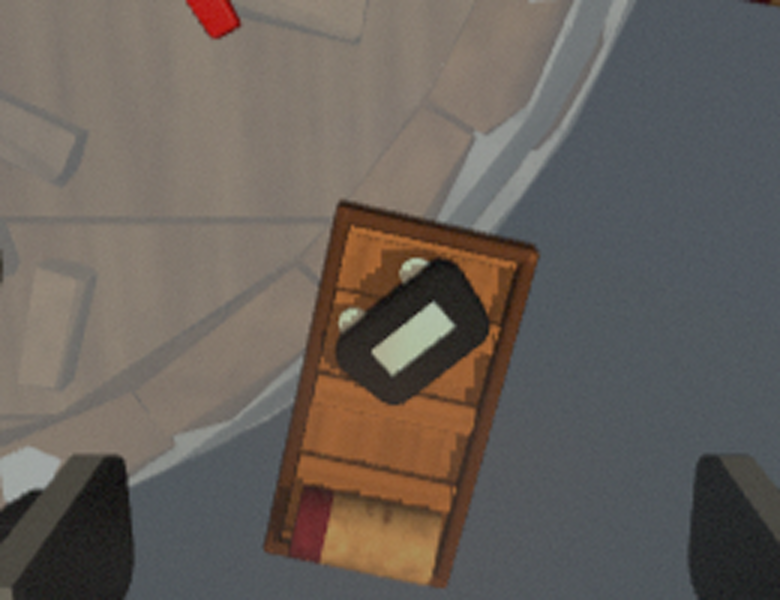

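Run:
```python
from h import *
d=np.load('w2.npz');W=(d['K'],d['R'],d['t'])
f=lambda p,z:at_z(W,(p[0]/3+180,p[1]/3+100),z)
c=[f(p,.012) for p in [(340,203),(537,248),(443,586),(265,550)]]
print('tray',np.round(c,4),'mean',np.mean(c,0).round(4))
for a,b in [(0,1),(1,2),(2,3),(3,0)]: v=(c[b]-c[a])[:2]; print(np.linalg.norm(v).round(4),np.degrees(np.arctan2(v[1],v[0])).round(1))
m=f((414,339),.023); t=f((371,374),.023);e=f((430,302),.023);
print('label',m.round(4)); 
for p,q in [((371,357),(440,303)),((387,377),(456,324))]:
  v=(f(q,.023)-f(p,.023))[:2]; print('cutter y dir',np.degrees(np.arctan2(v[1],v[0])).round(1),np.linalg.norm(v))
W1=np.load('w1.npz');W1=(W1['K'],W1['R'],W1['t'])
print('cutter height from two views (label)',tri([(W,(414/3+180,339/3+100)),(W1,(294,187.5))]))
print('tray corner height', tri([(W,(340/3+180,203/3+100)),(W1,(277,154))]), tri([(W,(537/3+180,248/3+100)),(W1,(326,164))]))
yaw=np.arctan2(v[1],v[0])+np.pi/2
print(delta([m[0],m[1],.10],yaw), delta([m[0],m[1],.016],yaw))
```

```text
tray [[ 0.3525 -0.2391  0.012 ]
 [ 0.4105 -0.2526  0.012 ]
 [ 0.3839 -0.3668  0.012 ]
 [ 0.3259 -0.3533  0.012 ]] mean [ 0.3682 -0.3029  0.012 ]
0.0596 -13.0
0.1172 -103.1
0.0596 167.0
0.1173 76.9
label [ 0.3741 -0.2773  0.023 ]
cutter y dir 39.4 0.0260155300264989
cutter y dir 39.2 0.02599423404148818
cutter height from two views (label) (array([ 0.37423296, -0.27392673,  0.03215247]), np.float64(0.00034031524514048413))
tray corner height (array([ 0.35139115, -0.24250188, -0.00909339]), np.float64(0.0006458918109312298)) (array([ 0.41008152, -0.25059208,  0.0174993 ]), np.float64(0.0007809425796726417))
(array([-0.0163,  0.0021,  0.0431]), np.float64(0.887)) (array([-0.0161,  0.0019,  0.1271]), np.float64(0.887))
```

Tray origin is (0.368,-0.303) with its y axis at 77°, and the cutter's y axis is at 39°. Grasping the cutter now.

To row units: 0.131 m is 13.1, 0.06 m is 6, 0.887 rad is 4.435.

step_hand:
  rows: {"plan": [[-1.6,0.2,3,0,0,0.75],[-1.6,0.2,6,0,0,1.5],[-1.6,0.2,8,0,0,2.25],[-1.6,0.2,8,0,0,3],[-1.6,0.2,8,0,0,3.75],[-1.6,0.2,8,0,0,4.435],[-1.6,0.2,10,0,0,4.435],[-1.6,0.2,12,0,0,4.435],[-1.6,0.2,13.1,0,0,4.435],[-1.6,0.2,13.1,0,0,4.435],[-1.6,0.2,13.1,0,0,4.435]]}
  finger_gap: 0.65
  clamp_n: 30

```text
t: 4.05
tool_pos: [0.3725, -0.2763, 0.0108]
tcp_rot: [0.0, 0.942, 0.335, 0.0]
ft_force: [0.4, -0.2, -0.6]
finger_gap: 0.645
finger_force: 0.0
```

step_hand:
  rows: {"plan": [[0,0,0,0,0,0],[0,0,0,0,0,0],[0,0,0,0,0,0],[0,0,0,0,0,0],[0,0,0,0,0,0],[0,0,0,0,0,0],[0,0,0,0,0,0]]}
  finger_gap: 0
  clamp_n: 30

```text
t: 4.75
tool_pos: [0.3729, -0.2767, 0.0114]
tcp_rot: [0.001, 0.942, 0.335, 0.001]
ft_force: [-0.1, 0.7, 5.8]
finger_gap: 0.31
finger_force: 29.9
```

To row units: -0.14 m is -14, -0.12 m is -12, -0.15 rad is -0.75.

step_hand:
  rows: {"plan": [[0,0,-3,0,0,0],[0,0,-8,0,0,0],[0,0,-12,0,0,0],[0,0,-14,0,0,-0.75],[0,0,-14,0,0,-1.5],[0,0,-14,0,0,-2.25],[0,0,-14,0,0,-3],[0,0,-14,0,0,-3.75],[0,0,-14,0,0,-4.435]]}

```text
t: 5.65
tool_pos: [0.3717, -0.2758, 0.1502]
tcp_rot: [-0.0, 0.705, 0.709, -0.0]
ft_force: [-0.9, -0.5, -0.6]
finger_gap: 0.31
finger_force: 29.8
```

Run:
```python
from h import *
s=[-0.00073423,0.70711435,0.70709847,-0.0007172]
P=(Rn.from_quat(s[1:]+s[:1]).as_matrix(),np.array([.49937,0,.23043])); W=cam('wrist',P)
c=[at_z(W,p,.009) for p in [(281,126),(326,131),(312,237),(269,232)]]
print(np.round(c,4),np.mean(c,0))
for a,b in [(0,1),(1,2),(2,3),(3,0)]: v=(c[b]-c[a])[:2]; print(np.linalg.norm(v).round(4),np.degrees(np.arctan2(v[1],v[0])).round(1))
print(delta([.45,-.10,.2],0))
```

```text
[[ 0.4591  0.0527  0.009 ]
 [ 0.5097  0.0472  0.009 ]
 [ 0.4934 -0.0817  0.009 ]
 [ 0.4402 -0.0751  0.009 ]] [ 0.47561057 -0.01419535  0.009     ]
0.0509 -6.2
0.1299 -97.2
0.0535 172.9
0.1292 81.6
(array([ 0.1753,  0.0793, -0.0498]), np.float64(0.006))
```

step_hand:
  rows: {"plan": [[4,3,0,0,0,0],[8,6,0,0,0,0],[12,9,0,0,0,0],[16,10,0,0,0,0],[19,10,0,0,0,0],[19,10,0,0,0,0],[19,10,0,0,0,0]]}

```text
t: 6.35
tool_pos: [0.4718, -0.0855, 0.1502]
tcp_rot: [-0.0, 0.706, 0.708, -0.0]
ft_force: [-0.0, -0.5, -0.4]
finger_gap: 0.312
finger_force: 29.8
```

Run:
```python
from h import *
P=pose(); W=cam('wrist',P); a=bot.get_image('wrist'); cv2.imwrite('pics/w3.png',a)
for n in ['cutter_tray','cutter','cork_a_mid']:
    for r in bot.place_of('wrist',n): print(n,round(r['score'],2),np.round(r['pixel'],1),at_z(W,r['pixel'],.005).round(3))
np.savez('w3.npz',K=W[0],R=W[1],t=W[2]); print(P[1])
```

```text
cutter_tray 0.87 [320.6 111.5] [ 0.475 -0.017  0.005]
cutter 0.77 [312.9 254.6] [ 0.468 -0.154  0.005]
[ 0.47179611 -0.0855267   0.15019661]
```

View pics/w3.png

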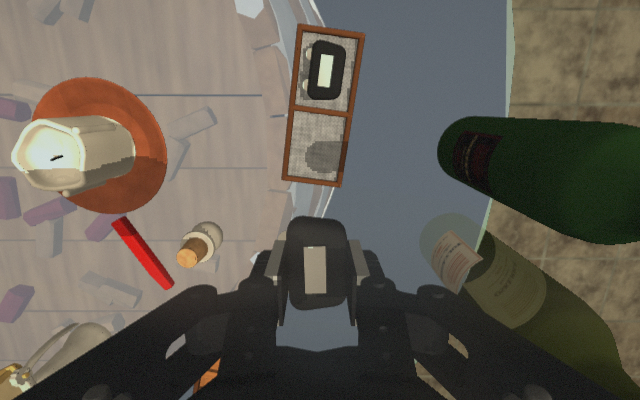

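Run:
```python
from h import *
d=np.load('w3.npz');W=(d['K'],d['R'],d['t'])
c=[at_z(W,p,.009) for p in [(299,24),(365,33),(341,187),(281,180)]]
m=np.mean(c,0);print(np.round(c,4),m)
for a,b in [(0,1),(1,2),(2,3),(3,0)]: v=(c[b]-c[a])[:2]; print(np.linalg.norm(v).round(4),np.degrees(np.arctan2(v[1],v[0])).round(1))
y=(c[0]+c[1]-c[2]-c[3]);y/=np.linalg.norm(y);p=m-.0315*y; print('pocket',p,np.degrees(np.arctan2(y[1],y[0])))
h=at_z(W,(315.5,270),.162); print('held label',h, h-pose()[1])
yaw=np.arctan2(y[1],y[0])-np.pi/2
print(delta([p[0],p[1],.06],yaw))
```

```text
[[ 0.4575  0.0514  0.009 ]
 [ 0.5109  0.0449  0.009 ]
 [ 0.4944 -0.0837  0.009 ]
 [ 0.4392 -0.0771  0.009 ]] [ 0.4755012  -0.01612779  0.009     ]
0.0538 -6.9
0.1296 -97.3
0.0556 173.3
0.1298 81.9
pocket [ 0.47127657 -0.04734321  0.009     ] 82.2925371282971
held label [ 0.47139865 -0.08535336  0.162     ] [-0.00042436  0.00176041  0.01168146]
(array([ 0.0398, -0.0006,  0.0903]), np.float64(0.133))
```

step_hand:
  rows: {"plan": [[3.7,0,4,0,0,0.665],[3.7,0,8,0,0,0.665],[3.7,0,11,0,0,0.665],[3.7,0,12.5,0,0,0.665],[3.7,0,13.3,0,0,0.665],[3.7,0,13.8,0,0,0.665],[3.7,0,14.05,0,0,0.665],[3.7,0,14.15,0,0,0.665],[3.7,0,14.15,0,0,0.665],[3.7,0,14.15,0,0,0.665]]}

```text
t: 7.55
tool_pos: [0.4726, -0.0491, 0.0095]
tcp_rot: [0.001, 0.753, 0.659, 0.0]
ft_force: [-0.2, -0.1, 0.4]
finger_gap: 0.312
finger_force: 29.8
```

step_hand:
  rows: {"plan": [[0,0,0,0,0,0],[0,0,0,0,0,0],[0,0,0,0,0,0],[0,0,-1,0,0,0],[0,0,-4,0,0,0],[0,0,-9,0,0,0],[-3,0,-13,0,0,0],[-4,0,-13,0,0,0],[-4,0,-13,0,0,0]]}
  finger_gap: 0.55

```text
t: 8.45
tool_pos: [0.4675, -0.0899, 0.1406]
tcp_rot: [0.002, 0.753, 0.658, 0.001]
ft_force: [0.1, -0.5, 0.1]
finger_gap: 0.548
finger_force: 0.0
```

Run:
```python
from h import *
P=pose(); W=cam('wrist',P); a=bot.get_image('wrist')
for n in ['cutter_tray','cutter','cork_a_mid']:
    for r in bot.place_of('wrist',n): print(n,round(r['score'],2),np.round(r['pixel'],1),at_z(W,r['pixel'],.005).round(3))
np.savez('w4.npz',K=W[0],R=W[1],t=W[2]); print(P[1])
cv2.imwrite('pics/w4.png',np.hstack([a[:,200:520],bot.get_image('scene')[100:500,180:500][:400] if 0 else cv2.resize(bot.get_image('scene')[160:260,240:320],(320,400))]))
```

```text
cutter_tray 0.64 [313.1 106.7] [ 0.475 -0.017  0.005]
cutter 0.7 [313.7 143.8] [ 0.471 -0.048  0.005]
[ 0.46753935 -0.08989371  0.1406098 ]
```

View pics/w4.png

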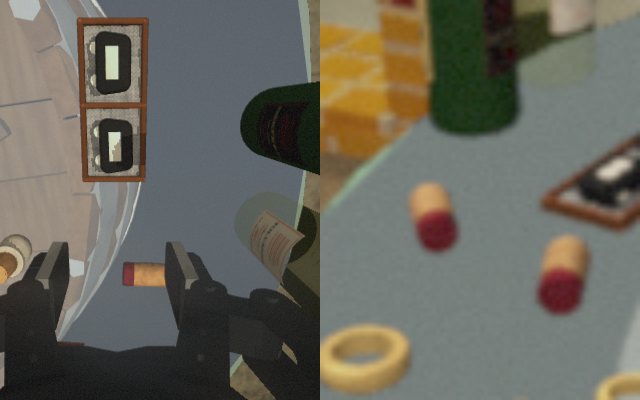

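The cutter now lies in its pocket, square and between the rims, at (115,146) in the composite. Next is the cork near (0.485,-0.175), gripped end to end so the fingers clear neighbouring grooves.

Add to h.py:
```python
def cork(W,a,near,z=.012):
    """cork middle and axis angle by colour segmentation near a world point"""
    b=a.astype(int); m=((b[:,:,2]-b[:,:,0])>30).astype(np.uint8); m=cv2.morphologyEx(m,cv2.MORPH_OPEN,np.ones((3,3)))
    n,lab,st,ce=cv2.connectedComponentsWithStats(m); p=proj(W,[*near,z])
    k=min([i for i in range(1,n) if st[i,4]>150],key=lambda i:np.hypot(*(ce[i]-p)))
    box=cv2.boxPoints(cv2.minAreaRect(np.argwhere(lab==k)[:,::-1].astype(np.float32)))
    q=np.array([at_z(W,c,z) for c in box]); e=[q[1]-q[0],q[2]-q[1]]; e.sort(key=np.linalg.norm)
    v=e[1]; print('cork mid',q.mean(0).round(4),'len,wid',np.linalg.norm(v).round(4),np.linalg.norm(e[0]).round(4),'ang',np.degrees(np.arctan2(v[1],v[0])).round(1),st[k],ce[k].round())
    return q.mean(0),np.arctan2(v[1],v[0])
```

```text
(no output)
```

step_hand:
  rows: {"plan": [[-5,1,0,0,0,-0.665],[-10,3,0,0,0,-0.665],[-12,3,0,0,0,-0.665],[-12,3,0,0,0,-0.665],[-12,3,0,0,0,-0.665]]}
  finger_gap: 1.0

```text
t: 9.2
tool_pos: [0.4798, -0.2111, 0.1375]
tcp_rot: [-0.002, 0.707, 0.707, -0.0]
ft_force: [-0.6, -0.6, -0.1]
finger_gap: 1.0
finger_force: 0.0
```

Run:
```python
from h import *
P=pose(); W=cam('wrist',P); a=bot.get_image('wrist'); cv2.imwrite('pics/w5.png',a)
X,an=cork(W,a,(.485,-.175)); print(P[1]); print(delta([X[0],X[1],.0065],an))
for r in bot.place_of('wrist','cork_a_mid'): print(r, at_z(W,r['pixel'],.012))
```

```text
cork mid [ 0.4846 -0.1743  0.012 ] len,wid 0.0436 0.022 ang -9.7 [ 296  135   54   34 1338] [322. 151.]
[ 0.47977657 -0.2110985   0.13748549]
(array([0.036 , 0.005 , 0.1313]), np.float64(0.169))
```

To row units: 0.1305 m is 13.05, 0.125 m is 12.5, 0.169 rad is 0.845.

step_hand:
  rows: {"plan": [[3.6,0.5,4,0,0,0.75],[3.6,0.5,8,0,0,0.845],[3.6,0.5,11,0,0,0.845],[3.6,0.5,12.5,0,0,0.845],[3.6,0.5,13.05,0,0,0.845],[3.6,0.5,13.05,0,0,0.845]]}

```text
t: 9.9
tool_pos: [0.4851, -0.1743, 0.0078]
tcp_rot: [-0.001, 0.764, 0.646, -0.0]
ft_force: [0.7, -0.4, 0.4]
finger_gap: 0.999
finger_force: 0.0
```

step_hand:
  rows: {"plan": [[0,0,0,0,0,0],[0,0,0,0,0,0],[0,0,0,0,0,0],[0,0,0,0,0,0],[0,0,0,0,0,0],[0,0,0,0,0,0]]}
  finger_gap: 0
  clamp_n: 20

```text
t: 10.5
tool_pos: [0.4864, -0.1759, 0.0095]
tcp_rot: [0.001, 0.764, 0.645, 0.001]
ft_force: [-0.4, 0.2, 6.6]
finger_gap: 0.506
finger_force: 22.3
```

step_hand:
  rows: {"plan": [[0,0,-3,0,0,0],[0,0,-8,0,0,0],[0,0,-12,0,0,0],[0,0,-12,0,0,0],[0,0,-12,0,0,0]]}

```text
t: 11.0
tool_pos: [0.4863, -0.176, 0.1295]
tcp_rot: [0.001, 0.764, 0.645, 0.001]
ft_force: [-0.4, 1.1, -0.1]
finger_gap: 0.504
finger_force: 21.7
```

Run:
```python
from h import *
print(pose()[1]); print(delta([.365,-.3165,.1],np.radians(-13.1)),delta([.365,-.3165,.0118],np.radians(-13.1)))
```

```text
[ 0.48627468 -0.17596136  0.12952822]
(array([-0.1589, -0.096 ,  0.0293]), np.float64(0.059)) (array([-0.1589, -0.0962,  0.1175]), np.float64(0.059))
```

step_hand:
  rows: {"plan": [[-4,-2.4,0,0,0,0.295],[-8,-4.8,0,0,0,0.295],[-12,-7.2,0,0,0,0.295],[-15.9,-9.6,0,0,0,0.295],[-15.9,-9.6,3,0,0,0.295],[-15.9,-9.6,6,0,0,0.295],[-15.9,-9.6,6,0,0,0.295],[-15.9,-9.6,6,0,0,0.295]]}

```text
t: 11.8
tool_pos: [0.3629, -0.3151, 0.067]
tcp_rot: [-0.002, 0.783, 0.622, -0.0]
ft_force: [0.4, -0.2, 1.0]
finger_gap: 0.503
finger_force: 21.7
```

Run:
```python
from h import *
P=pose(); W=cam('wrist',P); a=bot.get_image('wrist'); np.savez('w6.npz',K=W[0],R=W[1],t=W[2]);print(P[1])
cv2.imwrite('pics/w6.png',cv2.resize(a[80:340,160:480],None,fx=2.3,fy=2.3,interpolation=2))
```

```text
[ 0.36285765 -0.31507495  0.06702367]
```

View pics/w6.png

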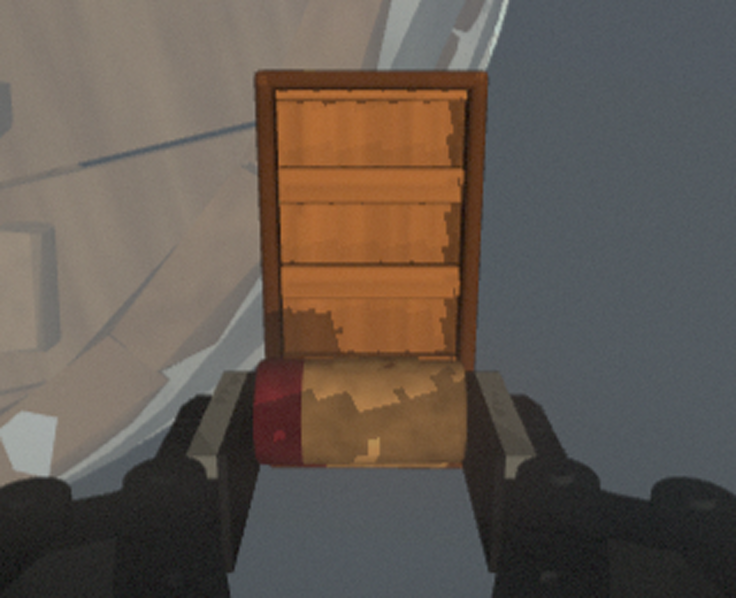

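Run:
```python
from h import *
d=np.load('w6.npz');W=(d['K'],d['R'],d['t'])
f=lambda p,z:at_z(W,(p[0]/2.3+160,p[1]/2.3+80),z)
T=(f((256,72),.012)+f((487,72),.012))/2; y=np.array([.2267,.974]); print('end mid',T, 'centre est',T[:2]-.059*y)
# land edges z=.009: rows 167-203, 265-297
for r,o in [(167,.033),(203,.023),(265,.005),(297,-.005)]:
    e=f((371,r),.009)[:2]; print(r,e,'centre', e-o*y)
print('held cork mid',f((361,412),.067+.006)[:2])
```

```text
end mid [ 0.38126381 -0.24741316  0.012     ] centre est [ 0.36788851 -0.30487916]
167 [ 0.37558025 -0.27198784] centre [ 0.36809915 -0.30412984]
203 [ 0.37335147 -0.28176874] centre [ 0.36813737 -0.30417074]
265 [ 0.36936523 -0.29926212] centre [ 0.36823173 -0.30413212]
297 [ 0.36723088 -0.30862862] centre [ 0.36836438 -0.30375862]
held cork mid [ 0.36356253 -0.31244161]
```

Run:
```python
from h import *
print(delta([.3649,-.3178,.014],np.radians(-13.1)))
```

```text
(array([-0.0018,  0.0013,  0.0542]), np.float64(0.001))
```

step_hand:
  rows: {"plan": [[-0.15,0.3,2,0,0,0],[-0.15,0.3,3.5,0,0,0],[-0.15,0.3,4.5,0,0,0],[-0.15,0.3,5,0,0,0],[-0.15,0.3,5.3,0,0,0],[-0.15,0.3,5.45,0,0,0],[-0.15,0.3,5.45,0,0,0],[-0.15,0.3,5.45,0,0,0]]}

```text
t: 12.65
tool_pos: [0.3673, -0.3191, 0.0145]
tcp_rot: [0.001, 0.783, 0.622, -0.0]
ft_force: [0.0, -1.0, 1.2]
finger_gap: 0.503
finger_force: 21.8
```

step_hand:
  rows: {"plan": [[0,0,0,0,0,0],[0,0,0,0,0,0],[0,0,0,0,0,0],[0,0,-1,0,0,0],[0,0,-4,0,0,0],[0,0,-9,0,0,0],[0,0,-12,0,0,0],[0,0,-12,0,0,0]]}
  finger_gap: 0.75

```text
t: 13.45
tool_pos: [0.3696, -0.3207, 0.1395]
tcp_rot: [0.005, 0.783, 0.622, 0.001]
ft_force: [0.6, -0.6, -0.3]
finger_gap: 0.753
finger_force: 0.0
```

Run:
```python
from h import *
P=pose(); W=cam('wrist',P); a=bot.get_image('wrist'); np.savez('w7.npz',K=W[0],R=W[1],t=W[2]);print(P[1])
cv2.imwrite('pics/w7.png',cv2.resize(a[100:360,160:480],None,fx=1.5,fy=1.5))
for r in bot.place_of('wrist','cork_a_mid'): print(r,at_z(W,r['pixel'],.016))
print(delta([.45,.07,.2],0))
```

```text
[ 0.36962755 -0.3207109   0.13949582]
(array([ 0.3972, -0.007 , -0.0655]), np.float64(-0.228))
```

View pics/w7.png

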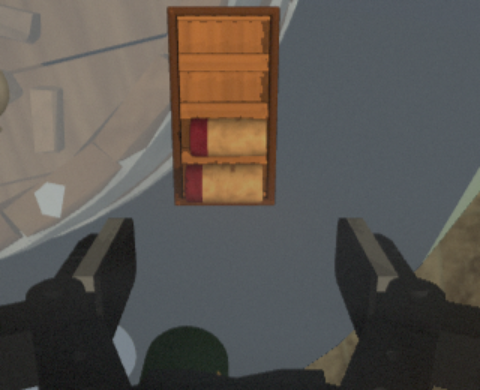

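The cork lies in the -14 mm groove beside the fixed one, about 2.5 mm off along x. On to the other two corks.

To row units: 0.2 m is 20, 0.15 m is 15, -0.1 rad is -0.5.

step_hand:
  rows: {"plan": [[5,0,-2,0,0,-0.5],[10,-0.5,-3,0,0,-1.14],[15,-0.5,-3,0,0,-1.14],[20,-0.5,-3,0,0,-1.14],[25,-0.5,-3,0,0,-1.14],[30,-0.5,-3,0,0,-1.14],[35,1,-2,0,0,-1.14],[39,2,-1,0,0,-1.14],[39,2,-1,0,0,-1.14],[39,2,-1,0,0,-1.14]]}
  finger_gap: 1.0

```text
t: 14.55
tool_pos: [0.4728, 0.0579, 0.1417]
tcp_rot: [-0.001, 0.706, 0.708, -0.002]
ft_force: [-0.4, -0.6, -0.0]
finger_gap: 1.0
finger_force: 0.0
```

Run:
```python
from h import *
P=pose(); W=cam('wrist',P); a=bot.get_image('wrist'); cv2.imwrite('pics/w8.png',a); print(P[1])
for n in [(.548,.096),(.453,.123)]:
    X,an=cork(W,a,n); print(delta([X[0],X[1],.0075],an))
```

```text
[0.47276472 0.05789102 0.14174993]
cork mid [0.5506 0.0934 0.012 ] len,wid 0.0445 0.0216 ang -50.4 [ 385  125   46   53 1289] [408. 152.]
(array([0.0365, 0.0784, 0.1344]), np.float64(0.88))
cork mid [0.4537 0.1227 0.012 ] len,wid 0.0439 0.0226 ang -67.3 [ 274   88   42   58 1467] [294. 116.]
(array([ 0.066 , -0.0185,  0.1348]), np.float64(1.175))
```

The manual's scale: shifts go in cm and turns go in units of 0.2 rad. Converting my numbers, 0.134 m is 13.4, 0.125 m is 12.5, 0.88 rad is 4.4.

step_hand:
  rows: {"plan": [[3.65,4,2,0,0,0.75],[3.65,7.84,4,0,0,1.5],[3.65,7.84,5,0,0,2.25],[3.65,7.84,6,0,0,3],[3.65,7.84,7,0,0,3.75],[3.65,7.84,8,0,0,4.4],[3.65,7.84,11,0,0,4.4],[3.65,7.84,12.5,0,0,4.4],[3.65,7.84,13.4,0,0,4.4],[3.65,7.84,13.4,0,0,4.4],[3.65,7.84,13.4,0,0,4.4]]}

```text
t: 15.7
tool_pos: [0.553, 0.0928, 0.0104]
tcp_rot: [0.0, 0.941, 0.338, 0.0]
ft_force: [0.6, 0.8, 0.0]
finger_gap: 1.001
finger_force: 0.0
```

step_hand:
  rows: {"plan": [[0,0,0,0,0,0],[0,0,0,0,0,0],[0,0,0,0,0,0],[0,0,0,0,0,0],[0,0,0,0,0,0],[0,0,0,0,0,0]]}
  finger_gap: 0
  clamp_n: 20

```text
t: 16.3
tool_pos: [0.5533, 0.0938, 0.0106]
tcp_rot: [0.0, 0.941, 0.339, 0.001]
ft_force: [-0.1, -0.7, 5.8]
finger_gap: 0.498
finger_force: 22.1
```

step_hand:
  rows: {"plan": [[0,0,-3,0,0,0],[0,0,-8,0,0,0],[0,0,-13,0,0,0],[0,0,-16,0,0,0],[0,0,-16,0,0,0]]}

```text
t: 16.8
tool_pos: [0.5561, 0.0943, 0.1754]
tcp_rot: [0.001, 0.941, 0.339, 0.005]
ft_force: [-0.0, 0.1, 0.6]
finger_gap: 0.498
finger_force: 21.5
```

Run:
```python
from h import *
print(bot.sense()['q'],pose()[1]); print(delta([.3708,-.2903,.18],np.radians(-13.1)))
```

```text
[1.67855389e-01 3.87044042e-01 6.24700506e-02 1.23552704e+00
 7.26713180e-05 2.61851811e+00] [0.55611277 0.09425558 0.17539605]
(array([-0.3878,  0.1783, -0.0073]), np.float64(-0.651))
```

To row units: -0.388 m is -38.8, 0.178 m is 17.8, -0.651 rad is -3.255.

step_hand:
  rows: {"plan": [[-4.3,2,0,0,0,-0.5],[-8.6,4,0,0,0,-1],[-12.9,5.9,0,0,0,-1.5],[-17.2,7.9,0,0,0,-2],[-21.5,9.9,0,0,0,-2.5],[-25.8,11.9,0,0,0,-3],[-30.1,13.9,0,0,0,-3.255],[-34.4,15.8,0,0,0,-3.255],[-38.8,17.8,0,0,0,-3.255],[-38.8,17.8,4,0,0,-3.255],[-38.8,17.8,8,0,0,-3.255],[-38.8,17.8,10,0,0,-3.255],[-38.8,17.8,10,0,0,-3.255],[-38.8,17.8,10,0,0,-3.255]]}

```text
t: 18.2
tool_pos: [0.3666, -0.2903, 0.0692]
tcp_rot: [-0.001, 0.783, 0.622, -0.0]
ft_force: [0.8, 0.8, -0.5]
finger_gap: 0.496
finger_force: 21.5
```

Run:
```python
from h import *
P=pose(); W=cam('wrist',P); a=bot.get_image('wrist'); print(P[1],delta([.3708,-.2903,.0150],np.radians(-13.1)))
cv2.imwrite('pics/w9.png',cv2.resize(a[80:340,160:480],None,fx=2.3,fy=2.3,interpolation=2))
```

```text
[ 0.3666421  -0.29033745  0.06923029] (array([0.0014, 0.0029, 0.0553]), np.float64(-0.0))
```

View pics/w9.png

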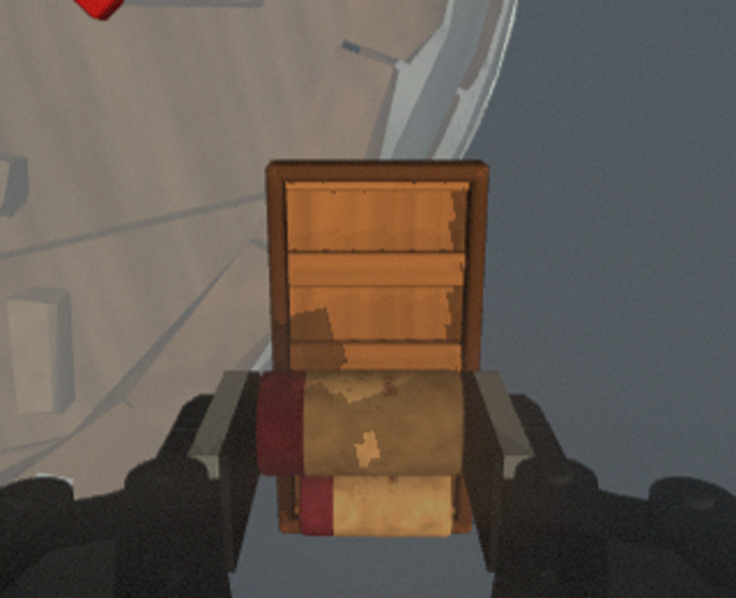

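step_hand:
  rows: {"plan": [[0.3,0.3,2,0,0,0],[0.3,0.3,3.5,0,0,0],[0.3,0.3,4.5,0,0,0],[0.3,0.3,5,0,0,0],[0.3,0.3,5.25,0,0,0],[0.3,0.3,5.4,0,0,0],[0.3,0.3,5.4,0,0,0],[0.3,0.3,5.4,0,0,0]]}

```text
t: 19.05
tool_pos: [0.371, -0.2888, 0.0162]
tcp_rot: [0.0, 0.783, 0.622, 0.0]
ft_force: [0.6, -0.6, 0.6]
finger_gap: 0.496
finger_force: 21.5
```

step_hand:
  rows: {"plan": [[0,0,0,0,0,0],[0,0,0,0,0,0],[0,0,0,0,0,0],[0,0,-1,0,0,0],[0,0,-4,0,0,0],[0,0,-9,0,0,0],[0,0,-12,0,0,0],[0,0,-12,0,0,0]]}
  finger_gap: 0.75

```text
t: 19.85
tool_pos: [0.3738, -0.2909, 0.1414]
tcp_rot: [0.005, 0.783, 0.622, 0.001]
ft_force: [0.3, 0.3, 0.5]
finger_gap: 0.754
finger_force: 0.0
```

Run:
```python
from h import *
P=pose(); W=cam('wrist',P); a=bot.get_image('wrist'); np.savez('w10.npz',K=W[0],R=W[1],t=W[2]);print(P[1])
cv2.imwrite('pics/w10.png',cv2.resize(a[100:360,160:480],None,fx=1.5,fy=1.5))
print(delta([.453,.07,.17],0))
```

```text
[ 0.37375281 -0.29093474  0.14142986]
(array([ 0.3687, -0.003 , -0.0321]), np.float64(-0.229))
```

View pics/w10.png

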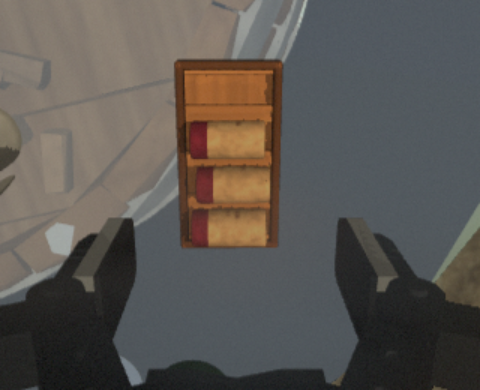

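The second cork lies in the +14 mm groove, so only the +42 one is empty. Now the third cork.

To row units: 0.369 m is 36.9, 0.35 m is 35, -0.229 rad is -1.145.

step_hand:
  rows: {"plan": [[5,0,-2,0,0,-0.5],[10,-0.3,-4,0,0,-1.145],[15,-0.3,-4,0,0,-1.145],[20,-0.3,-4,0,0,-1.145],[25,-0.3,-4,0,0,-1.145],[30,-0.3,-3,0,0,-1.145],[35,-0.3,-1,0,0,-1.145],[36.9,-0.3,-1,0,0,-1.145],[36.9,-0.3,-1,0,0,-1.145],[36.9,-0.3,-1,0,0,-1.145]]}
  finger_gap: 1.0

```text
t: 20.9
tool_pos: [0.4504, 0.0718, 0.1446]
tcp_rot: [-0.001, 0.706, 0.708, -0.001]
ft_force: [-0.8, -0.1, -0.4]
finger_gap: 1.001
finger_force: 0.0
```

Run:
```python
from h import *
P=pose(); W=cam('wrist',P); a=bot.get_image('wrist'); print(P[1])
X,an=cork(W,a,(.453,.123)); print(delta([X[0],X[1],.0085],an))
```

```text
[0.45041872 0.07176585 0.14461199]
cork mid [0.4539 0.1221 0.012 ] len,wid 0.0436 0.0225 ang -67.7 [ 302  106   40   56 1368] [321. 134.]
(array([0.0512, 0.0036, 0.1365]), np.float64(1.181))
```

step_hand:
  rows: {"plan": [[5.1,0.35,1,0,0,0.75],[5.1,0.35,2,0,0,1.5],[5.1,0.35,3,0,0,2.25],[5.1,0.35,4,0,0,3],[5.1,0.35,5,0,0,3.75],[5.1,0.35,6,0,0,4.5],[5.1,0.35,7,0,0,5.25],[5.1,0.35,8,0,0,5.9],[5.1,0.35,11,0,0,5.9],[5.1,0.35,12.8,0,0,5.9],[5.1,0.35,13.65,0,0,5.9],[5.1,0.35,13.65,0,0,5.9],[5.1,0.35,13.65,0,0,5.9]]}

```text
t: 22.25
tool_pos: [0.4557, 0.1219, 0.0099]
tcp_rot: [0.0, 0.981, 0.194, 0.0]
ft_force: [-0.2, -0.1, 0.3]
finger_gap: 1.0
finger_force: 0.0
```

step_hand:
  rows: {"plan": [[0,0,0,0,0,0],[0,0,0,0,0,0],[0,0,0,0,0,0],[0,0,0,0,0,0],[0,0,0,0,0,0],[0,0,0,0,0,0]]}
  finger_gap: 0
  clamp_n: 20

```text
t: 22.85
tool_pos: [0.4557, 0.1227, 0.0101]
tcp_rot: [0.0, 0.981, 0.194, 0.001]
ft_force: [-1.5, 0.2, 6.0]
finger_gap: 0.492
finger_force: 21.7
```

step_hand:
  rows: {"plan": [[0,0,-3,0,0,0],[0,0,-8,0,0,0],[0,0,-13,0,0,0],[0,0,-16,0,0,0],[0,0,-16,0,0,0]]}

```text
t: 23.35
tool_pos: [0.4584, 0.1235, 0.1743]
tcp_rot: [-0.0, 0.981, 0.194, 0.005]
ft_force: [0.6, 0.4, -0.1]
finger_gap: 0.492
finger_force: 21.1
```

Run:
```python
from h import *
print(bot.sense()['q'][5],pose()[1]); print(delta([.3772,-.2630,.18],np.radians(-13.1)))
```

```text
3.013673267203974 [0.45839156 0.12348765 0.17432772]
(array([-0.2223,  0.3264, -0.0076]), np.float64(-0.951))
```

To row units: 0.326 m is 32.6, 0.29 m is 29, -0.951 rad is -4.755.

step_hand:
  rows: {"plan": [[-2.5,3.6,0,0,0,-0.6],[-5,7.2,0,0,0,-1.2],[-7.4,10.9,0,0,0,-1.8],[-10,14.5,0,0,0,-2.4],[-12.4,18.1,0,0,0,-3],[-14.8,21.8,0,0,0,-3.6],[-17.3,25.4,0,0,0,-4.2],[-19.8,29,0,0,0,-4.755],[-22.2,32.6,0,0,0,-4.755],[-22.2,32.6,4,0,0,-4.755],[-22.2,32.6,8,0,0,-4.755],[-22.2,32.6,10,0,0,-4.755],[-22.2,32.6,10,0,0,-4.755],[-22.2,32.6,10,0,0,-4.755]]}

```text
t: 24.75
tool_pos: [0.3735, -0.2631, 0.0688]
tcp_rot: [-0.001, 0.783, 0.622, -0.0]
ft_force: [0.3, -0.4, -0.6]
finger_gap: 0.489
finger_force: 21.1
```

Run:
```python
from h import *
P=pose(); print(P[1],delta([.3772,-.2630,.0150],np.radians(-13.1)))
W=cam('wrist',P); a=bot.get_image('wrist'); y=np.array([.2267,.974])
cv2.imwrite('pics/w11.png',cv2.resize(a[80:340,160:480],None,fx=2.3,fy=2.3,interpolation=2))
```

```text
[ 0.37351897 -0.26311797  0.06882992] (array([0.0009, 0.0037, 0.0538]), np.float64(-0.0))
```

View pics/w11.png

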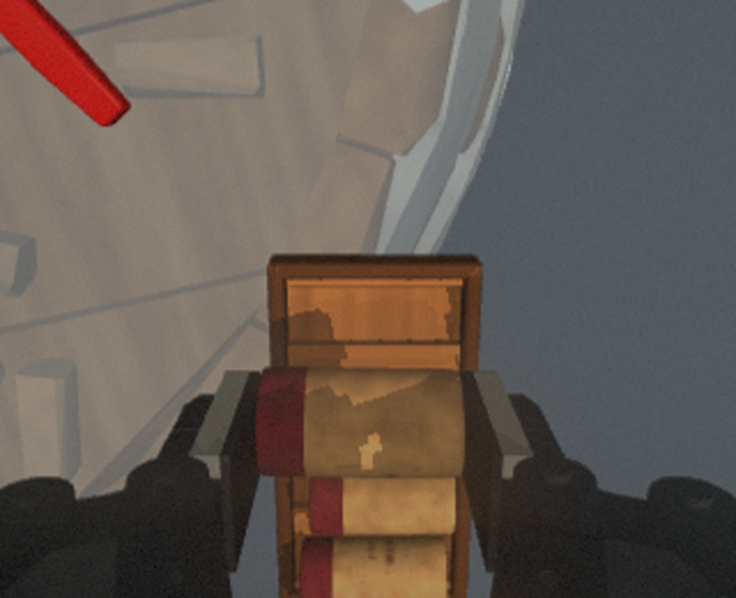

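To row units: 0.054 m is 5.4, 0.003 m is 0.3.

step_hand:
  rows: {"plan": [[0.3,0.3,2,0,0,0],[0.3,0.3,3.5,0,0,0],[0.3,0.3,4.5,0,0,0],[0.3,0.3,5,0,0,0],[0.3,0.3,5.25,0,0,0],[0.3,0.3,5.4,0,0,0],[0.3,0.3,5.4,0,0,0],[0.3,0.3,5.4,0,0,0]]}

```text
t: 25.6
tool_pos: [0.3779, -0.2615, 0.0157]
tcp_rot: [0.0, 0.783, 0.622, 0.0]
ft_force: [0.2, -0.2, 0.9]
finger_gap: 0.49
finger_force: 21.1
```

step_hand:
  rows: {"plan": [[0,0,0,0,0,0],[0,0,0,0,0,0],[0,0,0,0,0,0],[0,0,-1,0,0,0],[0,0,-4,0,0,0],[0,0,-9,0,0,0],[0,0,-12,0,0,0],[-2,0,-12,0,0,0],[-2,0,-12,0,0,0]]}
  finger_gap: 0.75

```text
t: 26.5
tool_pos: [0.374, -0.2827, 0.1376]
tcp_rot: [0.002, 0.784, 0.621, 0.0]
ft_force: [-0.3, 0.3, 0.2]
finger_gap: 0.749
finger_force: 0.0
```

Run:
```python
from h import *
P=pose(); W=cam('wrist',P); a=bot.get_image('wrist'); cv2.imwrite('pics/w12.png',a); print(P[1])
c=np.array([.3681,-.3040]); y=np.array([.2267,.974]); x=np.array([.974,-.2267])
for r in bot.spot_in('wrist','cork_a_mid'):
    X=at_z(W,r['box'][:2],.018)[:2]-c; print(round(r['score'],2),np.round(r['box']),'tray x,y',(X@x).round(4),(X@y).round(4))
for px in [(256,72)]: pass
print(delta([.46,.17,.2],0))
```

```text
[ 0.37395335 -0.28271062  0.13756539]
(array([ 0.4586, -0.0177, -0.0643]), np.float64(-0.23))
```

To row units: 0.45 m is 45, 0.2 m is 20, -0.23 rad is -1.15.

step_hand:
  rows: {"plan": [[5,0,-3,0,0,-0.5],[10,0,-6,0,0,-1.15],[15,0,-6.4,0,0,-1.15],[20,-1,-6.4,0,0,-1.15],[25,-1.5,-6.4,0,0,-1.15],[30,-1.77,-6.4,0,0,-1.15],[35,-1.77,-6.4,0,0,-1.15],[40,-1.77,-6.4,0,0,-1.15],[45,-1.77,-6.4,0,0,-1.15],[45.9,-1.77,-6.4,0,0,-1.15],[45.9,-1.77,-6.4,0,0,-1.15],[45.9,-1.77,-6.4,0,0,-1.15]]}
  finger_gap: 1.0

```text
t: 27.8
tool_pos: [0.4587, 0.1706, 0.1982]
tcp_rot: [-0.001, 0.706, 0.708, -0.002]
ft_force: [-0.3, -0.4, -0.8]
finger_gap: 1.001
finger_force: 0.0
```

Run:
```python
from h import *
P=pose(); W=cam('wrist',P); a=bot.get_image('wrist'); print(P[1]); np.savez('w13.npz',K=W[0],R=W[1],t=W[2])
b=cv2.imread('pics/w12.png')
cv2.imwrite('pics/w13.png',np.vstack([cv2.resize(a[:300],None,fx=1.25,fy=1.25),cv2.resize(b[60:260,120:520],None,fx=1.125,fy=1.125)]) if 0 else np.hstack([a[:,100:560],b[:,200:440]]))
for n in ['collar','collar_stand']:
    for r in bot.place_of('wrist',n): print(n,round(r['score'],2),np.round(r['pixel'],1),at_z(W,r['pixel'],0).round(4))
```

```text
[0.45869616 0.17060406 0.19820099]
collar 0.75 [362.7 130.9] [0.5068 0.2194 0.    ]
collar 0.67 [242.  147.5] [0.3782 0.2015 0.    ]
collar 0.58 [180.8 147.3] [0.3125 0.2015 0.    ]
collar_stand 0.95 [234.7  54.6] [0.3767 0.2931 0.    ]
```

View pics/w13.png

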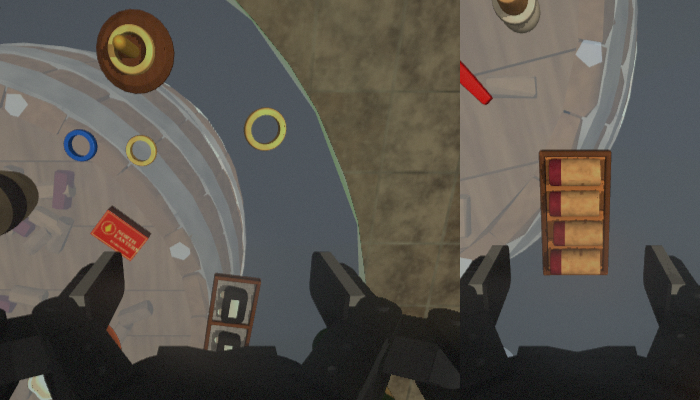

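The right half shows all four corks in their grooves.

Candidate rings in the full wrist picture are large brass (366,129), small brass (242,150) and blue (181,145). The large brass one fits: it isn't blue, and its 42 px width is about 44 mm. Confirming with an enlarged crop.

Run:
```python
from h import *
a=cv2.imread('pics/w13.png')
cv2.imwrite('pics/w13c.png',cv2.resize(a[0:190,30:330],None,fx=2.6,fy=2.6,interpolation=2))
d=np.load('w13.npz');W=(d['K'],d['R'],d['t']);b=a.astype(int)
for n,box,z in [('big',(340,100,395,160),.012),('small',(222,130,262,170),.010)]:
    m=(b[:,:,2]-b[:,:,0]>40).astype(np.uint8); s=np.zeros_like(m); x0,y0,x1,y1=box; s[y0:y1,x0-100:x1-100]=m[y0:y1,x0-100:x1-100]
    c=max(cv2.findContours(s,0,1)[0],key=cv2.contourArea); (u,v),ax,_=cv2.fitEllipse(c); X=at_z(W,(u+100,v),z/2)
    print(n,(u+100,v),'dia',np.array(ax)/W[0][0,0]*np.linalg.norm(X+W[1].T@W[2]),X)
C=cam('scene')
print('candle2',at_z(C,(320,338),0),at_z(C,(320,330),.06))
print('collar', delta([.507,.17,.13],0))
```

```text
big (364.92657470703125, 128.72885131835938) dia [0.04327032 0.04542589] [0.50818275 0.22197715 0.006     ]
small (240.94654846191406, 150.10891723632812) dia [0.03268896 0.03408991] [0.37810065 0.1993909  0.005     ]
candle2 [0.29400088 0.36310694 0.        ] [0.27220869 0.40537635 0.06      ]
collar (array([0.0009, 0.0478, 0.0689]), np.float64(-0.0))
```

View pics/w13c.png

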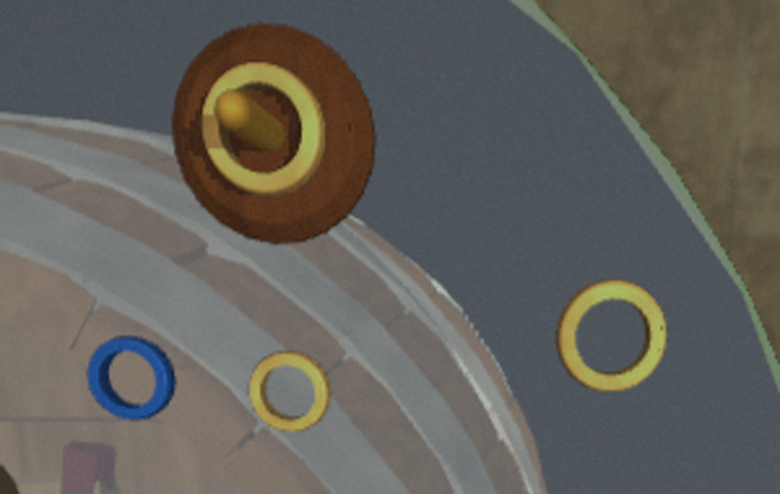

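The crop confirms it: the brass ring at crop (612,336) measures 44 mm, against 33 mm for the small brass one, and the blue one is out.

Add to h.py:
```python
def ring(W,a,X0,z,r=40):
    """outer ellipse of the yellow blob near world point X0"""
    b=a.astype(int); m=(b[:,:,2]-b[:,:,0]>40).astype(np.uint8); s=np.zeros_like(m); u,v=proj(W,[*X0,z]).astype(int)
    s[max(v-r,0):v+r,max(u-r,0):u+r]=m[max(v-r,0):v+r,max(u-r,0):u+r]
    c=max(cv2.findContours(s,0,1)[0],key=cv2.contourArea); (u,v),ax,_=cv2.fitEllipse(c); X=at_z(W,(u,v),z)
    print('ring',(round(u),round(v)),'dia',np.array(ax)/W[0][0,0]*np.linalg.norm(X+W[1].T@W[2]),X.round(4)); return X
```

```text
(no output)
```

step_hand:
  rows: {"plan": [[1,3,3,0,0,0],[1,4.9,7,0,0,0],[1,4.9,7,0,0,0],[1,4.9,7,0,0,0],[1,4.9,7,0,0,0]]}

```text
t: 28.45
tool_pos: [0.5093, 0.1798, 0.1309]
tcp_rot: [0.0, 0.707, 0.707, 0.001]
ft_force: [-0.4, 0.6, 0.3]
finger_gap: 0.997
finger_force: 0.0
```

Run:
```python
from h import *
P=pose(); W=cam('wrist',P); a=bot.get_image('wrist'); cv2.imwrite('pics/w14.png',a); print(P[1])
X=ring(W,a,(.508,.222),.007,50); print(delta([X[0],X[1],.003],0))
```

```text
[0.50926657 0.17978743 0.13094974]
ring (314, 145) dia [0.04305384 0.04390611] [0.5078 0.222  0.007 ]
(array([ 0.0417, -0.0021,  0.1285]), np.float64(0.0))
```

step_hand:
  rows: {"plan": [[4.17,-0.2,4,0,0,0],[4.17,-0.2,8,0,0,0],[4.17,-0.2,11,0,0,0],[4.17,-0.2,12.2,0,0,0],[4.17,-0.2,12.75,0,0,0],[4.17,-0.2,12.75,0,0,0],[4.17,-0.2,12.75,0,0,0]]}

```text
t: 29.2
tool_pos: [0.5086, 0.2225, 0.0039]
tcp_rot: [0.001, 0.707, 0.707, 0.002]
ft_force: [0.4, -0.4, 0.6]
finger_gap: 1.0
finger_force: 0.0
```

step_hand:
  rows: {"plan": [[0,0,0,0,0,0],[0,0,0,0,0,0],[0,0,0,0,0,0],[0,0,0,0,0,0],[0,0,0,0,0,0],[0,0,0,0,0,0],[0,0,0,0,0,0]]}
  finger_gap: 0
  clamp_n: 40

```text
t: 29.9
tool_pos: [0.5075, 0.2222, 0.0029]
tcp_rot: [0.0, 0.707, 0.707, 0.001]
ft_force: [-1.1, -0.8, 6.0]
finger_gap: 0.475
finger_force: 39.7
```

To row units: -0.14 m is -14, -0.13 m is -13.

step_hand:
  rows: {"plan": [[0,0,-3,0,0,0],[0,0,-8,0,0,0],[0,0,-12,0,0,0],[0,-4,-14,0,0,0],[0,-8,-14,0,0,0],[0,-12,-14,0,0,0],[0,-13,-14,0,0,0],[0,-13,-14,0,0,0],[0,-13,-14,0,0,0]]}

```text
t: 30.8
tool_pos: [0.3782, 0.2224, 0.1423]
tcp_rot: [0.0, 0.707, 0.707, 0.001]
ft_force: [0.9, -0.0, 0.5]
finger_gap: 0.475
finger_force: 40.8
```

Run:
```python
from h import *
P=pose(); W=cam('wrist',P); a=bot.get_image('wrist'); cv2.imwrite('pics/w15.png',a); np.savez('w15.npz',K=W[0],R=W[1],t=W[2]);print(P[1],bot.sense()['finger_gap'])
for r in bot.place_of('wrist','collar_stand'): print(round(r['score'],2),np.round(r['pixel'],1),at_z(W,r['pixel'],0).round(4))
ring(W,a,(.378,.29),.020,55)
# foot: brown disc
b=a.astype(int); hsv=cv2.cvtColor(a,cv2.COLOR_BGR2HSV)
m=((b[:,:,2]-b[:,:,0]>18)).astype(np.uint8); s=np.zeros_like(m); s[0:210,200:440]=m[0:210,200:440]; s=cv2.morphologyEx(s,2,np.ones((5,5)))
c=max(cv2.findContours(s,0,1)[0],key=cv2.contourArea); print(cv2.boundingRect(c)); (u,v),ax,_=cv2.fitEllipse(cv2.convexHull(c))
for z in (0,.006,.012): X=at_z(W,(u,v),z); print('foot',(u,v),X.round(4),np.array(ax)/W[0][0,0]*np.linalg.norm(X+W[1].T@W[2]))
```

```text
[0.37820744 0.22240063 0.14226607] 0.47336457372938057
0.58 [314.8 108.8] [0.377  0.2939 0.    ]
ring (316, 107) dia [0.07258319 0.07542523] [0.3784 0.2956 0.02  ]
(272, 61, 89, 92)
foot (316.1103820800781, 106.64696502685547) [0.3781 0.2957 0.    ] [0.07977313 0.08306298]
foot (316.1103820800781, 106.64696502685547) [0.3781 0.2956 0.006 ] [0.07809206 0.08131259]
foot (316.1103820800781, 106.64696502685547) [0.3781 0.2956 0.012 ] [0.076411   0.07956219]
```

To row units: 0.0725 m is 7.25, 0.05 m is 5.

step_hand:
  rows: {"plan": [[4,0,0,0,0,0],[7.25,0,0,0,0,0],[7.25,0,0,0,0,0],[7.25,0,3,0,0,0],[7.25,0,5,0,0,0],[7.25,0,5,0,0,0]]}

```text
t: 31.5
tool_pos: [0.3756, 0.2924, 0.0888]
tcp_rot: [-0.0, 0.707, 0.707, -0.003]
ft_force: [-0.0, 0.8, -1.0]
finger_gap: 0.472
finger_force: 40.8
```

Run:
```python
from h import *
P=pose(); print(P[1],delta([.378,.2948,.0275],0),bot.sense()['ft_force'])
W=cam('wrist',P); a=bot.get_image('wrist'); cv2.imwrite('pics/w16.png',a)
ring(W,a,P[1][:2],P[1][2]+.005,60)
```

```text
[0.37555178 0.2924041  0.08879887] (array([0.0027, 0.0028, 0.0613]), np.float64(0.0)) [-0.03388268  0.79583661 -1.03589728]
ring (321, 259) dia [0.04387639 0.05982019] [0.3777 0.2949 0.0938]
```

To row units: 0.0605 m is 6.05, 0.0015 m is 0.15.

step_hand:
  rows: {"plan": [[0.15,0.15,1,0,0,0],[0.15,0.15,2.5,0,0,0],[0.15,0.15,4,0,0,0],[0.15,0.15,5,0,0,0],[0.15,0.15,5.6,0,0,0],[0.15,0.15,5.9,0,0,0],[0.15,0.15,6.05,0,0,0],[0.15,0.15,6.05,0,0,0],[0.15,0.15,6.05,0,0,0]]}

```text
t: 32.45
tool_pos: [0.3787, 0.2962, 0.0317]
tcp_rot: [0.0, 0.707, 0.707, 0.0]
ft_force: [-1.0, -0.5, -0.5]
finger_gap: 0.474
finger_force: 40.8
```

To row units: 0.0035 m is 0.35, 0.002 m is 0.2.

step_hand:
  rows: {"plan": [[0,0,0.2,0,0,0],[0,0,0.35,0,0,0],[0,0,0.35,0,0,0],[0,0,0.35,0,0,0]]}

```text
t: 32.85
tool_pos: [0.3783, 0.2959, 0.0278]
tcp_rot: [-0.0, 0.707, 0.707, -0.0]
ft_force: [-0.6, -0.0, -0.4]
finger_gap: 0.473
finger_force: 40.8
```

step_hand:
  rows: {"plan": [[0,0,0,0,0,0],[0,0,0,0,0,0],[0,0,0,0,0,0],[0,0,-1,0,0,0],[0,0,-4,0,0,0],[0,0,-9,0,0,0],[0,0,-12,0,0,0],[-4,0,-12,0,0,0],[-7,0,-12,0,0,0],[-7,0,-12,0,0,0],[-7,0,-12,0,0,0]]}
  finger_gap: 0.75

```text
t: 33.95
tool_pos: [0.3788, 0.2258, 0.1487]
tcp_rot: [-0.0, 0.707, 0.707, 0.001]
ft_force: [1.1, -0.2, -0.4]
finger_gap: 0.749
finger_force: 0.0
```

Run:
```python
from h import *
P=pose(); W=cam('wrist',P); a=bot.get_image('wrist'); print(P[1]); cv2.imwrite('pics/w17.png',a)
b=a.astype(int); old=cv2.imread('pics/w15.png')
for im in (old,a):  # bright brass only
    h=cv2.cvtColor(im,cv2.COLOR_BGR2HSV); m=((h[:,:,0]>17)&(h[:,:,0]<35)&(h[:,:,1]>70)&(h[:,:,2]>110)).astype(np.uint8); s=np.zeros_like(m); s[30:190,230:410]=m[30:190,230:410]
    c=max(cv2.findContours(s,0,1)[0],key=cv2.contourArea); (u,v),ax,an=cv2.fitEllipse(c); print('brass',(u,v),ax,cv2.contourArea(c))
for z in (.018,.036): X=at_z(W,(u,v),z); print(z,X,np.array(ax)/W[0][0,0]*np.linalg.norm(X+W[1].T@W[2]))
for c in ('wrist','scene','side'):
    bot.get_image(c)
    for n in ('collar','cutter','cork_a_mid'): print(c,n,[(round(r['score'],2),np.round(r['box'][:2]),at_z(cam(c,P if c=='wrist' else None),r['box'][:2],.03 if n=='collar' else .012).round(3)) for r in bot.spot_in(c,n)])
```

```text
[0.37877348 0.22582924 0.14865369]
brass (316.38531494140625, 107.66167449951172) (52.35732650756836, 54.54952621459961) 2241.0
brass (316.0671691894531, 110.63717651367188) (53.10568618774414, 55.757720947265625) 2324.5
0.018 [0.37865868 0.29586697 0.018     ] [0.04594575 0.04824022]
0.036 [0.37866118 0.29595415 0.036     ] [0.04291788 0.04506115]
wrist collar [(0.91, array([317., 113.]), array([0.379, 0.294, 0.03 ])), (0.74, array([248., 210.]), array([0.32 , 0.213, 0.03 ])), (0.72, array([315., 213.]), array([0.378, 0.21 , 0.03 ]))]
wrist cutter []
wrist cork_a_mid []
scene collar [(0.82, array([292., 277.]), array([0.376, 0.294, 0.03 ])), (0.56, array([318., 260.]), array([0.358, 0.234, 0.03 ])), (0.45, array([348., 271.]), array([0.301, 0.243, 0.03 ]))]
scene cutter [(0.42, array([327., 195.]), array([ 0.469, -0.042,  0.012]))]
scene cork_a_mid [(0.42, array([400., 167.]), array([ 0.361, -0.286,  0.012])), (0.36, array([278., 142.]), array([ 0.801, -0.362,  0.012]))]
side collar [(0.71, array([307., 277.]), array([0.365, 0.224, 0.03 ])), (0.63, array([280., 301.]), array([0.375, 0.295, 0.03 ])), (0.5, array([336., 292.]), array([0.303, 0.234, 0.03 ]))]
side cutter [(0.42, array([407., 160.]), array([ 0.363, -0.323,  0.012]))]
side cork_a_mid [(0.58, array([406., 160.]), array([ 0.365, -0.32 ,  0.012]))]
```

The brass fit gives 44 mm at the stacked height, centred on the post. The corks and cutter were seen in place, and the gripper is clear.

```bash
python3 -c "
from bench import bot
print(bot.hand_in())"
```

```text
the job is handed in; nothing more can be done
None
```

I handed the job in after about 34 s of robot time: three corks in their grooves, the foil cutter flat in its pocket, and the large brass collar on the post. The hand-in gave no verdict, and I checked the collar's final seating only by measurement, as the picture allowance was used up.

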